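Snap the paste tub's lid shut all round

ROBOT

A 7-joint arm with a two-finger parallel gripper is mounted at the origin on a cart in front of the work surface, level with it; the furniture and walls round the work are solid. World frame = base frame: x ahead of the robot, y to its left, z up, the work surface at z = 0. Lengths are in m, angles in rad, forces in N, time in s.
With the tool pointing down it reaches from about 0.4 to 0.85 m from the base axis. Payload 10.4 kg.
Tool frame: the origin (TCP) lies between the finger pads; the fingertips stand 8 mm ahead of it and the grasp point (between the pads) lies 11 mm behind it; z points along the fingers, x is the direction in which the jaws open and shut, and the axes are right-handed (so a half turn about z gives the same grasp; the last joint's range is limited). The gripper opens to 85 mm and grips with 20 to 120 N. Pads are 22 mm wide; open, the fingers measure 114 mm over their backs; the gripper's body (76 mm by 85 mm) begins 54 mm behind the grasp point. The pads swing forward as they close: fully open they stand 13 mm farther back than shut.
Start: joints at [-1.296, 0.332, -0.065, 1.46, 0.022, 1.35, -0.088], TCP at [0.183, 0.598, 0.239] pointing down, gripper open.
Joint ranges: [-2.6, 2.6], [-0.5, 2.12], [-1.47, 1.34], [0.16, 2.42], [-1.27, 4.41], [0.06, 2.06], [-2.6, 2.6]. Speed limits (rad/s): [2.22, 2.22, 2.79, 2.79, 3.14, 3.14, 3.14].

INTERFACE

Orientations are given as a unit quaternion [x, y, z, w].
In Python, from bench import r gives the robot as it stands.
- The arm moves only by the shell command python3 -m crank 'ROWS' [FORCE]. ROWS is JSON, a list of rows, each a list of 5 numbers: the shift along the world's x, y, z in mm, then the turn about the world's z in rad, then the closure in counts, from 0 (fully open) to 255 (shut). A call has 1 to 8 rows; each row shifts and turns the pose as measured when the row begins; what a row does not reach is not made up. A row lasts 1/8 s, in which the tool goes at most 62.5 mm and 10.7 degrees, less where a joint would pass 70% of its speed; a pose out of reach is approached as far as the arm can. A call with a gripper value outside its range is refused whole. The fingers move at their own pace and stop on an object; FORCE is the grip in N (left out, the last holds). Time passes only in rows, so rows that do not move let the fingers close. It gives the time, the measured TCP pose, the force and the opening at its end, in the units of the state.
- r.state(): the state, without advancing time (a new reading comes with each control period).
- r.get_image(name): name is "side" or "top" or "wrist"; returns the picture (400x640x3 uint8, blue, green, red); there is no depth.
- r.camera_params(name): a dict with "K" (3x3 intrinsics, pixels), "T" (4x4, takes a point from camera to world coordinates). Camera axes: x right, y down, z forward; pixel columns grow to the right and rows downward; lengths in m; the calibration is good to about 2 mm. The wrist camera is an equidistant fisheye: a pixel r from the principal point sees the ray r / f radians off the axis. A picture is of the moment at which its call begins: read the wrist's pose just before it. camera_params takes no time and is no camera call; for the wrist camera it gives the pose at the moment of the call.
- r.finish_job(): hands the job in, once; it reports no verdict.
The state is a dict: "time_s": time; "joints": joint angles; "qd": joint speeds; "effort": joint torques, N m; "tcp_pos": TCP position; "ee_rot": TCP orientation; "contact_force": force on the tool from outside, world axes, zero at the start; "ft_torque": the same for the moment, N m; "opening": finger opening in m.
Only numpy, scipy, OpenCV 4.12 (cv2) and the standard library are available. Lean on these libraries where they do the work, as an engineer would, in place of code of your own. Each camera call takes 0.05 s, during which the arm holds its last target. There are 200 camera calls.

TASK

The lid lies on the paste tub, but none of the six green sections of its rim is clipped on yet: go round the rim and press each section straight down with the fingertips until it clicks fully home, so that all six are shut. Do not lift or tip the tub or shove it from its place, and leave the other things on the worktop where they are.

Things in the scene. Friction and masses are not known exactly. Their poses are not given: they have to be found in the camera images.
- tub: loose white plastic tub, 120 (x) by 160 (y) mm, about 0.87 kg (varies). Origin at the centre of its underside, z up; at yaw 0 its -x long side, with a blank paper label, faces the robot. Six green strips (two per long side, one per end) form the lid's rim round a white panel 70 mm above the table. Strip tops stand 81 mm above the table fully open (at the start each is 0 to 4.5 mm lower), 73 mm shut
- snap_0 (a joint): green rim strip 0 (front side, left half, seen from the label side): travel straight down in m, 0 = open, 0.008 = shut. It is a stiff snap fit: it takes about 6 N of steady push all the way, stays where it is left, and is clicked shut at the bottom of its travel. A shut strip may be pressed again. An orange line shows under an open strip's skirt, hidden when shut
- press_0 (a point): centre of the top face of green rim strip 0, the point to press straight down. Strip 22 mm wide, 79 mm long along the tub's y; the point lies at (-0.049, +0.040) m in the tub's own x, y and goes down 8 mm as the strip shuts
- snap_1 (a joint): green rim strip 1 (front side, right half, seen from the label side): travel straight down in m, 0 = open, 0.008 = shut. It is a stiff snap fit: it takes about 6 N of steady push all the way, stays where it is left, and is clicked shut at the bottom of its travel. A shut strip may be pressed again. An orange line shows under an open strip's skirt, hidden when shut
- press_1 (a point): centre of the top face of green rim strip 1, the point to press straight down. Strip 22 mm wide, 79 mm long along the tub's y; the point lies at (-0.049, -0.040) m in the tub's own x, y and goes down 8 mm as the strip shuts
- snap_2 (a joint): green rim strip 2 (right end, seen from the label side): travel straight down in m, 0 = open, 0.008 = shut. It is a stiff snap fit: it takes about 6 N of steady push all the way, stays where it is left, and is clicked shut at the bottom of its travel. A shut strip may be pressed again. An orange line shows under an open strip's skirt, hidden when shut
- press_2 (a point): centre of the top face of green rim strip 2, the point to press straight down. Strip 22 mm wide, 74 mm long along the tub's x; the point lies at (0, -0.069) m in the tub's own x, y and goes down 8 mm as the strip shuts
- snap_3 (a joint): green rim strip 3 (back side, right half, seen from the label side): travel straight down in m, 0 = open, 0.008 = shut. It is a stiff snap fit: it takes about 6 N of steady push all the way, stays where it is left, and is clicked shut at the bottom of its travel. A shut strip may be pressed again. An orange line shows under an open strip's skirt, hidden when shut
- press_3 (a point): centre of the top face of green rim strip 3, the point to press straight down. Strip 22 mm wide, 79 mm long along the tub's y; the point lies at (+0.049, -0.040) m in the tub's own x, y and goes down 8 mm as the strip shuts
- snap_4 (a joint): green rim strip 4 (back side, left half, seen from the label side): travel straight down in m, 0 = open, 0.008 = shut. It is a stiff snap fit: it takes about 6 N of steady push all the way, stays where it is left, and is clicked shut at the bottom of its travel. A shut strip may be pressed again. An orange line shows under an open strip's skirt, hidden when shut
- press_4 (a point): centre of the top face of green rim strip 4, the point to press straight down. Strip 22 mm wide, 79 mm long along the tub's y; the point lies at (+0.049, +0.040) m in the tub's own x, y and goes down 8 mm as the strip shuts
- snap_5 (a joint): green rim strip 5 (left end, seen from the label side): travel straight down in m, 0 = open, 0.008 = shut. It is a stiff snap fit: it takes about 6 N of steady push all the way, stays where it is left, and is clicked shut at the bottom of its travel. A shut strip may be pressed again. An orange line shows under an open strip's skirt, hidden when shut
- press_5 (a point): centre of the top face of green rim strip 5, the point to press straight down. Strip 22 mm wide, 74 mm long along the tub's x; the point lies at (0, +0.069) m in the tub's own x, y and goes down 8 mm as the strip shuts
- cap_0: loose gold jar cap, 64 mm across, 10 mm high; origin at the centre of its underside; a bystander
- cap_1: loose gold jar cap with a dark smear, 64 mm across, 11 mm high; origin at the centre of its underside; a bystander
- marker: loose marker pen, white with green cap, 122x14x15 mm lying along its x; origin at the centre of its underside; a bystander
- label_roll: loose roll of white labels standing on its flat side, 66 mm across, 39 mm high; origin at the centre of its underside; a bystander
- counter: loose white tally counter, 44x51x30 mm; origin at the centre of its underside; a bystander
- funnel: loose white funnel, 68 mm across, 72 mm high, standing mouth down; origin at the centre of its underside; a bystander

How it is judged:
By the outcome, as a careful person would: the job done as asked, in the order asked, and still so for the second after the job is handed in, with the robot touching nothing.
It also fails if it takes over 51 s, if anything falls off the work surface, if the arm or the gripper's body presses on something with over 40 N, if the wrist force passes 120 N, or if a joint passes its speed limit or range.

## Working session

There is one attempt and no reset: what is moved stays moved. The work goes in short steps, Python scripts to look and compute and a shell command to move; the robot and the scene stay as the last step left them, time stands still between calls to the robot, and variables do not carry over. Pictures are saved under pics/ and viewed, about 8 in all and at most 12, crops included, and the job is handed in when it is done.

```bash
mkdir -p pics; ls; python3 - <<'E'
from bench import r
import cv2,numpy as np
s=r.state();print(s['time_s'],s['tcp_pos'],s['ee_rot'],s['contact_force'],s['opening'])
for n in ("top","side"):
    im=r.get_image(n);cv2.imwrite(f"pics/{n}0.png",im);p=r.camera_params(n);print(n,np.round(p['K'],1).tolist(),np.round(p['T'],3).tolist())
E
```

```text
pics
0.0 [0.1833022  0.59712015 0.23849863] [ 8.04183394e-01  5.94380802e-01 -5.64464564e-04  4.60666173e-04] [ 0.12888355  0.45845823 -0.07046276] 0.08541718209576375
top [[498.6, 0.0, 315.3], [0.0, 498.6, 199.0], [0.0, 0.0, 1.0]] [[-0.027, -0.99, 0.14, 0.329], [-1.0, 0.028, 0.007, 0.141], [-0.011, -0.14, -0.99, 1.426], [0.0, 0.0, 0.0, 1.0]]
side [[462.7, 0.0, 326.6], [0.0, 462.7, 200.8], [0.0, 0.0, 1.0]] [[0.846, -0.338, 0.412, -0.023], [-0.533, -0.513, 0.674, -0.752], [-0.016, -0.789, -0.614, 0.88], [0.0, 0.0, 0.0, 1.0]]
```

View pics/top0.png

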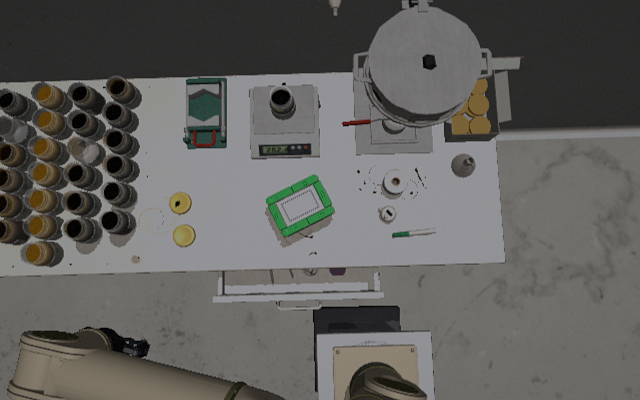

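View pics/side0.png

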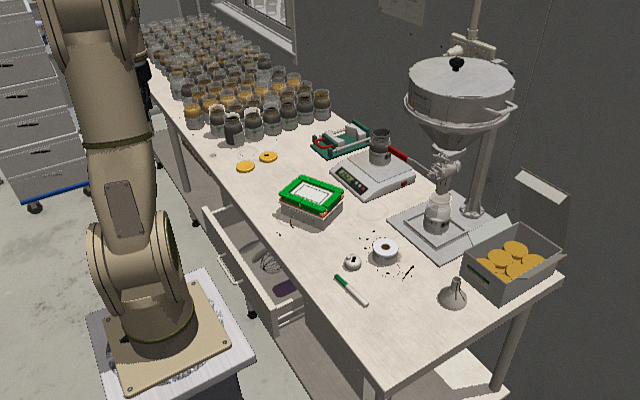

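The top view shows the tub at about (300,206), rotated. The side view shows it at (312,195). The tool is at far left.

```bash
cat > h.py <<'E'
import cv2,numpy as np
from scipy.spatial.transform import Rotation as R
def cast(P,uv,z,fish=False):
    K,T=np.array(P['K']),np.array(P['T']);uv=np.atleast_2d(uv).astype(float)
    a=np.c_[(uv-K[:2,2])/[K[0,0],K[1,1]],np.ones(len(uv))]
    if fish:
        th=np.linalg.norm(a[:,:2],axis=1,keepdims=True);a=np.c_[a[:,:2]/th*np.sin(th),np.cos(th)]
    d=a@T[:3,:3].T;return T[:3,3]+d*((z-T[2,3])/d[:,2])[:,None]
def green(im,lo=(45,100,60),hi=(80,255,255)):
    m=cv2.inRange(cv2.cvtColor(im,cv2.COLOR_BGR2HSV),lo,hi)
    cs,_=cv2.findContours(m,cv2.RETR_EXTERNAL,cv2.CHAIN_APPROX_NONE)
    return m,max(cs,key=cv2.contourArea)
def pose(P,c,z,fish=False):
    p=cast(P,c[:,0],z,fish)[:,:2].astype(np.float32)
    (cx,cy),(w,h),a=cv2.minAreaRect(p*1000)
    if w>h: a+=90;w,h=h,w   # w = short side, at angle a
    a=(a+90)%180-90
    return cx,cy,w,h,a
E
python3 - <<'E'
from h import *
from bench import r
for n in("top","side"):
    m,c=green(cv2.imread(f"pics/{n}0.png"));P=r.camera_params(n)
    print(n,cv2.boundingRect(c),np.round(pose(P,c,.076),1))
s=r.state();M=R.from_quat(s['ee_rot']).as_matrix();print(M.round(3))
E
```

```text
top (266, 175, 68, 62) [503.5 193.6 118.6 158.5  25.3]
side (279, 175, 65, 39) [496.7 185.2 134.2 167.   25.2]
[[ 0.293  0.956 -0.   ]
 [ 0.956 -0.293 -0.001]
 [-0.001  0.    -1.   ]]
```

```bash
python3 -m crank '[[32,-40,0,0.15,255],[36,-45,0,0.15,255],[36,-45,0,0.15,255],[36,-45,0,0.15,255],[36,-45,0,0.14,255],[36,-45,0,0,255],[36,-45,0,0,255],[30,-40,0,0,255]]' 30; python3 - <<'E'
from bench import r
s=r.state();print(s['tcp_pos'],s['contact_force'],s['joints'])
E
```

```text
time_s: 1.1
tcp_pos: [0.4635, 0.2365, 0.2353]
ee_rot: [0.521, 0.854, -0.003, 0.001]
contact_force: [1.0, 0.5, 0.5]
opening: -0.0002
[0.46345387 0.2365396  0.2353097 ] [1.01344735 0.47086922 0.51259331] [-0.72101552  0.10232742  0.17083788  1.74791046 -0.01427208  1.29691247
  1.4983342 ]
```

```bash
python3 -m crank '[[40,-43,0,0,255],[0,0,0,0,255]]'; python3 - <<'E'
from h import *
from bench import r
P=r.camera_params("wrist");im=r.get_image("wrist");cv2.imwrite("pics/w1.png",im)
print(np.round(P['T'],3).tolist(),np.round(P['K'],1).tolist())
m,c=green(im);print(cv2.boundingRect(c))
print(np.round(pose(P,c,.077,True),1),r.state()['tcp_pos'])
m,c=green(r.get_image("top"));print(np.round(pose(r.camera_params("top"),c,.077),1))
E
```

```text
time_s: 1.35
tcp_pos: [0.5063, 0.1874, 0.235]
ee_rot: [0.524, 0.852, -0.003, 0.001]
contact_force: [-0.6, 0.2, -0.7]
opening: -0.0
[[-0.452, 0.848, 0.277, 0.436], [0.892, 0.431, 0.134, 0.152], [-0.006, 0.307, -0.952, 0.371], [0.0, 0.0, 0.0, 1.0]] [[309.7, 0.0, 317.4], [0.0, 309.7, 204.0], [0.0, 0.0, 1.0]]
(245, 126, 82, 97)
[510.4 152.1  79.   97.9 -65. ] [0.50486735 0.19001376 0.23487761]
[474.  256.4  19.4 117.9 -64.5]
```

View pics/w1.png

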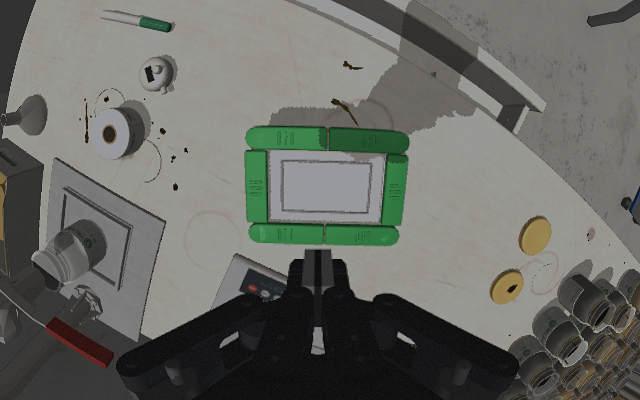

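```bash
cat >> h.py <<'E'
def greenbox(im,box,lo=(45,90,25),hi=(80,255,255)):
    m=cv2.inRange(cv2.cvtColor(im,cv2.COLOR_BGR2HSV),lo,hi);k=np.zeros_like(m);x,y,w,h=box;k[y:y+h,x:x+w]=m[y:y+h,x:x+w]
    k=cv2.morphologyEx(k,cv2.MORPH_OPEN,np.ones((3,3),np.uint8));return k,cv2.findNonZero(k)
E
python3 - <<'E'
from h import *
from bench import r
P=r.camera_params("wrist")
m,c=greenbox(cv2.imread("pics/w1.png"),(220,110,210,150))
print(cv2.boundingRect(c))
for z in(.074,.078): print(np.round(pose(P,c,z,True),1))
cx,cy,w,h,a=pose(P,c,.077,True);a=np.radians(a);t=r.state()['tcp_pos'];print(t)
for i,(x,y) in enumerate([(-49,40),(-49,-40),(0,-69),(49,-40),(49,40),(0,69)]):
    print(i,np.round([cx+np.cos(a)*x-np.sin(a)*y,cy+np.sin(a)*x+np.cos(a)*y],1))
E
```

```text
(245, 126, 164, 120)
[501.  198.3 121.7 161.6  25.7]
[500.1 197.8 120.  159.4  25.7]
[0.50389392 0.19185895 0.23484398]
0 [438.8 212.7]
1 [473.5 140.6]
2 [530.2 135.7]
3 [561.8 183.1]
4 [527.1 255.2]
5 [470.4 260.1]
```

```bash
python3 -m crank '[[-32,10,0,0,255],[-32,9,-10,0,255],[0,0,-45,0,255],[0,0,-45,0,255],[0,0,-30,0,255],[0,0,0,0,255]]'; python3 - <<'E'
from bench import r
import numpy as np
t=[r.state() for _ in range(4)]
for s in t: print(s['time_s'],np.round(s['tcp_pos'],4),np.round(s['contact_force'],1))
E
```

```text
time_s: 2.2
tcp_pos: [0.4318, 0.2194, 0.1017]
ee_rot: [0.515, 0.857, -0.002, -0.001]
contact_force: [-0.4, -0.1, 0.6]
opening: -0.0002
2.2 [0.4318 0.2194 0.1017] [-0.4 -0.1  0.6]
2.2 [0.4318 0.2194 0.1017] [-0.4 -0.1  0.6]
2.2 [0.4318 0.2194 0.1017] [-0.4 -0.1  0.6]
2.2 [0.4318 0.2194 0.1017] [-0.4 -0.1  0.6]
```

```bash
python3 -m crank '[[8,-8,0,0,255],[0,0,0,0,255]]'; python3 - <<'E'
from h import *
from bench import r
print(r.state()['tcp_pos']);im=r.get_image("wrist");print(r.state()['tcp_pos']);cv2.imwrite("pics/w2.png",cv2.resize(im[100:360,120:520],None,fx=2,fy=2))
E
```

```text
time_s: 2.45
tcp_pos: [0.4411, 0.2124, 0.1041]
ee_rot: [0.514, 0.858, -0.001, -0.0]
contact_force: [0.6, 0.1, -0.4]
opening: 0.0002
[0.4410528  0.21236049 0.10412209]
[0.44085277 0.2129341  0.10422768]
```

View pics/w2.png

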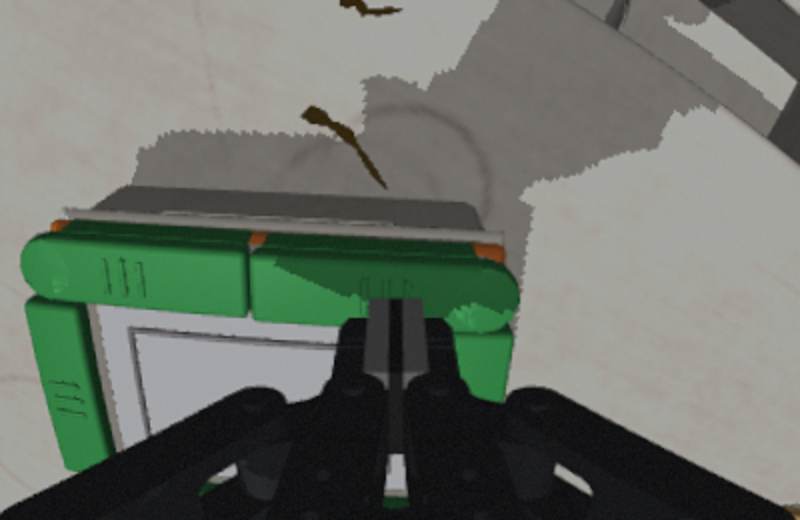

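The crop shows the fingertips at about (395,300), over the middle of strip 0, with its ribs at (375,290). Orange is visible under both front strips. Next I press.

```bash
python3 -m crank '[[0,0,-15,0,255],[0,0,-4,0,255],[0,0,-3,0,255],[0,0,-3,0,255]]'; python3 -m crank '[[0,0,-4,0,255]]';python3 -m crank '[[0,0,-4,0,255]]'
```

```text
time_s: 3.0
tcp_pos: [0.4418, 0.2136, 0.0807]
ee_rot: [0.514, 0.858, 0.001, 0.0]
contact_force: [-13.6, -8.0, 45.6]
opening: 0.0001
time_s: 3.12
tcp_pos: [0.442, 0.2137, 0.0803]
ee_rot: [0.514, 0.858, 0.001, -0.0]
contact_force: [-28.8, -16.0, 78.2]
opening: 0.0002
time_s: 3.25
tcp_pos: [0.442, 0.2137, 0.0804]
ee_rot: [0.514, 0.858, 0.001, -0.001]
contact_force: [-26.4, -13.7, 66.8]
opening: 0.0002
```

```bash
python3 -m crank '[[0,0,8,0,255],[0,0,16,0,255],[0,0,0,0,255]]'; python3 - <<'E'
from h import *
from bench import r
print(r.state()['tcp_pos']);
for n in("top","side"):
    P=r.camera_params(n);im=r.get_image(n);m,c=greenbox(im,(260,165,95,75));print(n,np.round(pose(P,c,.077),1))
    if n=="side": cv2.imwrite("pics/s2.png",cv2.resize(im[165:245,260:370],None,fx=6,fy=6,interpolation=cv2.INTER_CUBIC))
    m,c=greenbox(cv2.imread(f"pics/{n}0.png"),(260,165,95,75));print(n,np.round(pose(P,c,.077),1))
E
```

```text
time_s: 3.62
tcp_pos: [0.4419, 0.2138, 0.1061]
ee_rot: [0.514, 0.858, 0.001, -0.001]
contact_force: [0.4, 0.4, -0.3]
opening: 0.0001
[0.44194223 0.21381168 0.10608546]
top [524.6 148.5  60.4 119.8 -63.4]
top [503.  193.2 119.6 158.8  25.3]
side [494.  180.4 141.8 162.1  25.2]
side [496.1 184.  135.6 166.8  25.2]
```

View pics/s2.png

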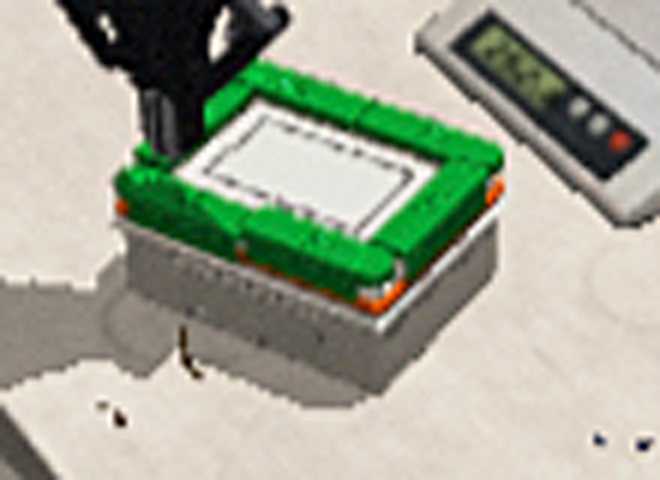

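The crop shows strip 0's skirt with no orange line; the orange at (120,205) is the left end strip. Strips 1 and 2 still show orange, and the tub hasn't moved.

```bash
python3 -m crank '[[17,-36,0,0,255],[18,-37,0,0,255],[0,0,0,0,255],[0,0,-14,0,255],[0,0,-5,0,255],[0,0,-3,0,255],[0,0,-2,0,255]]'; python3 -m crank '[[0,0,-1,0,255]]'
```

```text
time_s: 4.6
tcp_pos: [0.4756, 0.1395, 0.0807]
ee_rot: [0.513, 0.859, -0.002, -0.002]
contact_force: [-16.0, -9.6, 44.9]
opening: 0.0001
time_s: 4.72
tcp_pos: [0.4755, 0.1394, 0.081]
ee_rot: [0.512, 0.859, -0.002, -0.002]
contact_force: [-5.4, -6.0, 17.1]
opening: 0.0003
```

```bash
python3 -m crank '[[0,0,22,0,255],[28,-2,0,0,255],[28,-2,0,0,255],[0,0,0,0,255],[0,0,-12,0,255],[0,0,-5,0,255]]'; python3 -m crank '[[0,0,-3,0,255],[0,0,-2,0,255]]'
```

```text
time_s: 5.48
tcp_pos: [0.5287, 0.1404, 0.0826]
ee_rot: [0.509, 0.861, -0.003, -0.004]
contact_force: [3.0, -3.4, 5.2]
opening: 0.0
time_s: 5.72
tcp_pos: [0.529, 0.1404, 0.0807]
ee_rot: [0.509, 0.861, -0.002, -0.004]
contact_force: [-12.1, -6.2, 36.4]
opening: -0.0003
```

```bash
python3 -m crank '[[0,0,22,0,255],[17,21,0,0,255],[18,21,0,0,255],[0,0,0,0,255],[0,0,-12,0,255],[0,0,-5,0,255]]'; python3 -m crank '[[0,0,-3,0,255],[0,0,-2,0,255]]'
```

```text
time_s: 6.48
tcp_pos: [0.5595, 0.1836, 0.0831]
ee_rot: [0.508, 0.861, -0.003, -0.006]
contact_force: [0.3, 2.1, 6.1]
opening: 0.0002
time_s: 6.72
tcp_pos: [0.5602, 0.1839, 0.0809]
ee_rot: [0.508, 0.861, -0.001, -0.005]
contact_force: [-7.5, -0.4, 28.6]
opening: 0.0001
```

```bash
python3 -m crank '[[0,0,22,0,255],[-15,36,0,0,255],[-16,36,0,0,255],[0,0,0,0,255],[0,0,-12,0,255],[0,0,-5,0,255]]'; python3 -m crank '[[0,0,-3,0,255],[0,0,-2,0,255]]'
```

```text
time_s: 7.48
tcp_pos: [0.5257, 0.2525, 0.0833]
ee_rot: [0.511, 0.86, -0.003, -0.007]
contact_force: [-2.5, 2.5, 6.1]
opening: 0.0
time_s: 7.72
tcp_pos: [0.5269, 0.253, 0.0809]
ee_rot: [0.512, 0.859, -0.001, -0.007]
contact_force: [-9.6, -1.1, 33.2]
opening: 0.0002
```

P5 is at about (471.5,259.5).

```bash
python3 -m crank '[[0,0,22,0,255],[-28,4,0,0,255],[-28,4,0,0,255],[0,0,0,0,255],[0,0,-12,0,255],[0,0,-5,0,255]]'; python3 -m crank '[[0,0,-3,0,255],[0,0,-2,0,255]]'
```

```text
time_s: 8.48
tcp_pos: [0.4718, 0.2547, 0.083]
ee_rot: [0.516, 0.857, -0.003, -0.007]
contact_force: [-4.2, 0.1, 5.9]
opening: 0.0002
time_s: 8.72
tcp_pos: [0.4721, 0.2548, 0.0807]
ee_rot: [0.516, 0.856, -0.003, -0.008]
contact_force: [-20.1, -8.1, 45.1]
opening: -0.0002
```

```bash
python3 -m crank '[[0,0,12,0,255],[0,0,45,0,255],[0,0,40,0,255],[0,0,20,-0.17,255],[0,0,0,-0.17,255],[0,0,0,-0.17,255],[0,0,0,-0.17,255],[0,0,0,-0.17,255]]'; python3 -m crank '[[0,0,0,-0.17,255],[0,0,0,-0.17,255],[0,0,0,-0.17,255],[0,0,0,-0.17,255],[0,0,0,-0.17,255],[0,0,0,-0.17,255],[0,0,0,-0.17,255],[0,0,0,-0.17,255]]'; python3 -m crank '[[-20,5,0,-0.17,255],[-15,5,0,-0.17,255],[0,0,0,-0.1,255],[0,0,0,0,255]]'; python3 - <<'E'
from h import *
from bench import r
im=r.get_image("wrist");cv2.imwrite("pics/w3.png",im);print(r.state()['joints'])
im=r.get_image("side");cv2.imwrite("pics/s3.png",cv2.resize(im[165:245,260:370],None,fx=6,fy=6,interpolation=cv2.INTER_CUBIC))
E
```

```text
time_s: 9.72
tcp_pos: [0.4766, 0.2505, 0.1982]
ee_rot: [0.833, 0.554, -0.001, -0.009]
contact_force: [0.7, 0.7, 0.3]
opening: 0.0001
time_s: 10.72
tcp_pos: [0.4811, 0.2461, 0.1937]
ee_rot: [0.993, -0.12, 0.003, -0.005]
contact_force: [-0.4, 0.0, 0.3]
opening: -0.0002
time_s: 11.22
tcp_pos: [0.4473, 0.2544, 0.1917]
ee_rot: [0.939, -0.343, 0.005, -0.002]
contact_force: [0.0, 0.7, 0.2]
opening: 0.0003
[-0.99235468  0.11055967  0.41225709  1.84235611 -0.04277857  1.18914302
 -1.2652227 ]
```

View pics/w3.png

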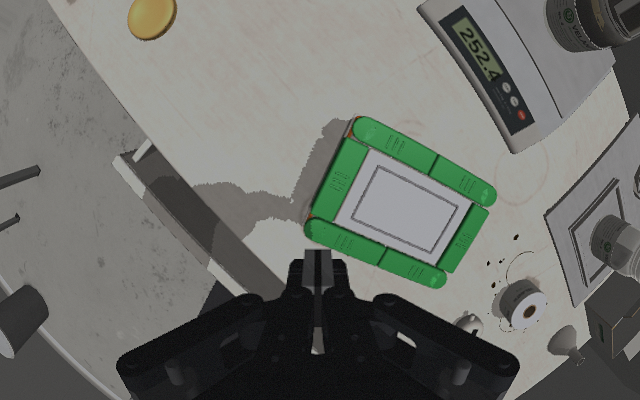

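View pics/s3.png

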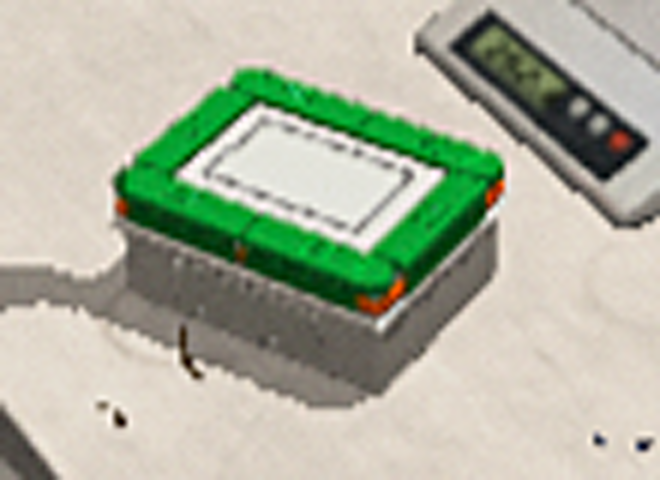

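```bash
python3 - <<'E'
from h import *
a=cv2.resize(cv2.imread("pics/w3.png")[105:300,290:510],(660,585),interpolation=cv2.INTER_CUBIC)
cv2.imwrite("pics/w3c.png",cv2.convertScaleAbs(a,alpha=1.5))
from bench import r
P=r.camera_params("wrist");m,c=greenbox(cv2.imread("pics/w3.png"),(295,105,210,190));print(np.round(pose(P,c,.073,True),1))
im=r.get_image("top");m,c=greenbox(im,(260,165,80,75));print(np.round(pose(r.camera_params("top"),c,.073),1))
d=cv2.absdiff(im,cv2.imread("pics/top0.png")).max(2)
for n,(u,v) in dict(cap0=(184,236),cap1=(180,203),roll=(396,181),counter=(387,214),marker=(413,233),funnel=(463,165)).items(): print(n,(d[v-20:v+20,u-22:u+22]>40).sum())
E
```

```text
[502.9 194.9 119.  161.3  25.2]
[513.4 170.8 110.6 118.8 -64.7]
cap0 0
cap1 0
roll 0
counter 0
marker 0
funnel 0
```

View pics/w3c.png

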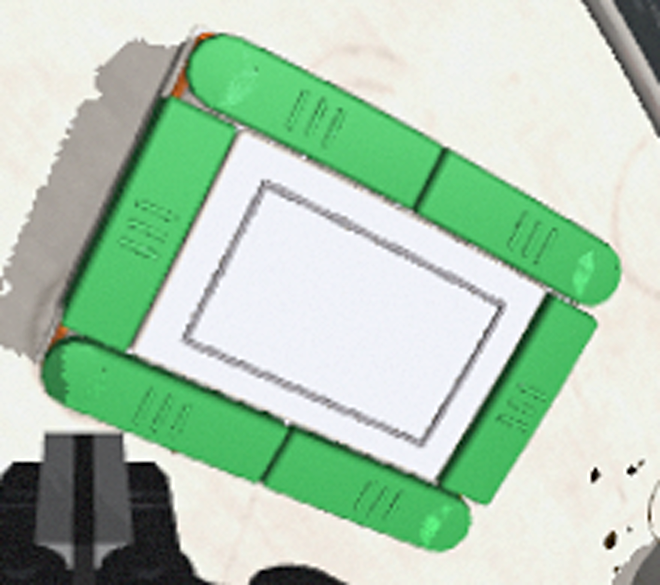

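```bash
python3 -m crank '[[0,0,30,0,255],[0,0,0,0,255]]'; python3 - <<'E'
from bench import r
print(r.finish_job())
E
```

```text
time_s: 11.62
tcp_pos: [0.4477, 0.254, 0.2221]
ee_rot: [0.94, -0.341, 0.005, -0.002]
contact_force: [0.6, -0.0, -0.5]
opening: -0.0003
the job is handed in; nothing more can be done
None
```

I went round the rim with the gripper shut and pressed strips 0, 1, 2, 3, 4 and 5 in turn. I handed the job in at 11.6 s, with the arm clear of the tub.

**Shut heights:** Every strip stopped with the TCP at 80.3–81.0 mm, which puts the fingertips at about 73 mm, the shut height. The push at that point was 29–78 N, well above the 6 N snap force. Strip 0, the first, got the hardest push, 67–78 N, with up to about 30 N sideways; I pressed the rest more gently.

**Visual checks:**
- **Orange line:** It is gone under the front strips and both ends. Small orange patches still show at the rounded corners, which I took to be corner gaps. I did not see the skirts of the back strips (3 and 4), so for those I rely on the press height and force.
- **Tub:** It has not visibly moved. It measured (503, 193) mm at 25.3° from the top camera before, and (503, 195) mm at 25.2° from the wrist camera after. The last top-camera fit is no use because the arm hid part of the rim. The wrist camera's first reading was (500, 198) mm, so the views differ by up to about 5 mm.
- **Other things:** The areas round the caps, marker, label roll, counter and funnel show no change in the top view.

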